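# Draw the packing strip out from under the parts bin

### The job

The parts bin is packed up by a flat T-headed strip lying under it. Draw the strip out by its grip block so that the bin settles into its seat without being shoved about, lifted or tipped, feeling which way the strip must be shifted for its head to pass the single locating pin hidden under the bin, and lay the strip flat on the middle of the plywood board. Leave the other parts where they lie.

Things in the scene. Friction and masses are not known exactly. Their poses are not given: they have to be found in the camera images.
- seat: Fixed steel seat of the bin, 104 x 136 mm, base plate 4 mm thick. Origin: centre of its underside, on the trolley top. Its own -x is the front, where the strip comes out; z up. The bin's rear rests on a sill; when the strip is out its front drops 2 mm onto two rests at the sides of the front (44 mm and more from the middle line). Low stops all round leave the bin 3 mm of play.
- lane (a point): Point on the seat's plate, on its middle line, 21 mm in front of its centre, hidden under the bin. Axes as the seat's. ONE fixed pin, 8 mm across, 7 mm high, stands 17 mm from this point, either to +y or to -y: it differs from start to start and can only be felt. It stands beside the strip's stem, in front of its head. Else the lane is free to 44 mm either side.
- strip_grip (a point): Centre of the dark steel grip block on the strip's outer end. Block 30 mm long, 18 mm wide (grasp across this width, along the strip's y), its top 36 mm and this point 23 mm above the strip's underside. The strip's own x runs from the block to the head. This point starts about 65 mm in front of the bin's front face.
- strip_mid (a point): Middle of the T-shaped aluminium strip, 5 mm above its underside. 154 mm long, 10 mm thick, 0.1 kg; stem 18 mm wide. The grip block's centre lies 62 mm from here to -x. The strip lies on the seat's plate along the seat's x, under the bin. Sliding it there takes up to about 10 N. It is clear of the bin after a pull of 60 to 75 mm along the seat's -x.
- strip_head (a point): Middle of the strip's head, 42 mm wide, 22 mm long, under the bin at the start. Pulled straight, it strikes the pin after 10 to 24 mm. To pass the pin the strip must be shifted sideways, about 14 mm away from the pin; shifted towards the pin, the stem strikes it after 2 to 6 mm. Pin and bin leave no room to lift it over.
- parts_bin: Open plastic stacking bin, 99 x 136 x 71 mm, with a roller sleeve and a nylon block in it, about 0.26 kg in all; origin: centre of its underside. Its x is along the seat's x, z up. It starts level, its underside 14 mm above the trolley top, its rear on the sill and the rest on the strip.
- board: Fixed plain plywood board, 230 x 110 x 6 mm, lying on the trolley; origin: centre of its underside, x along its length, z up.
- nylon: White nylon block with a bush, 24 x 50 x 24 mm, lying loose beside the strip; a bystander. Origin: centre of its underside.
- bolt: Hex bolt, 57 mm long, 16 mm high, lying loose on the other side of the strip; a bystander. Origin: centre of its underside.
- slide: Slide block, 87 x 58 x 22 mm, lying loose near the trolley's front edge; a bystander. Origin: centre of its underside.

How it is judged:
By the outcome, as a careful person would: the job done as asked, in the order asked, and still so for the second after the job is handed in, with the robot touching nothing.
It also fails if it takes over 58 s, if anything falls off the work surface, if the arm or the gripper's body presses on something with over 40 N, if the wrist force passes 120 N, or if a joint passes its speed limit or range.

### The arm

A 6-joint arm with a two-finger parallel gripper is mounted at the origin on a cart in front of the work surface, level with it; the furniture and walls round the work are solid. World frame = base frame: x ahead of the robot, y to its left, z up, the work surface at z = 0. Lengths are in mm, angles in rad, forces in N, time in s.
With the tool pointing down it reaches from about 300 to 775 mm from the base axis. Payload 14.6 kg.
Tool frame: the origin (TCP) lies between the finger pads; the fingertips stand 19 mm ahead of it and the grasp point (between the pads) is the TCP; x points along the fingers, y is the direction in which the jaws open and shut, and the axes are right-handed (so a half turn about x gives the same grasp; the last joint's range is limited). The gripper opens to 94 mm and grips with 3 to 60 N. Pads are 16 mm wide; open, the fingers measure 119 mm over their backs; the gripper's body (75 mm by 177 mm) begins 78 mm behind the grasp point.
Start: joints at [-1.333, 0.3, 1.521, -0, 1.321, -0.067], TCP at [165.049, -524.641, 224.446] pointing down, gripper open.
Joint ranges: [-3.03, 3.03], [-0.79, 2.21], [0.23, 2.52], [-1.04, 4.18], [0, 3.07], [-2.55, 2.55]. Speed limits (rad/s): [2.22, 2.22, 2.57, 3.14, 3.14, 3.14].

### API

Orientations are given as [roll, pitch, yaw] about the fixed x, y, z axes, in that order (R = Rz(yaw) Ry(pitch) Rx(roll)).
In Python, from cell import manip gives the robot as it stands.
- The arm moves only by the tool jog_arm, never from a script. Its argument "series" is one flat list of numbers, 7 for each row, row after row: the turn, a rotation vector about the world's x, y, z in rad, then the shift along the world's x, y, z in m, then the opening, from -1 (shut) to 1 (fully open). A call has 1 to 20 rows; each row is the pose to reach, as a shift and turn from the pose commanded when the call began; what a row does not reach only later rows make up. A row lasts 1/8 s, in which the tool goes at most 62.5 mm and 10.7 degrees, less where a joint would pass 70% of its speed; a pose out of reach is approached as far as the arm can. A call with a gripper value outside its range is refused whole. The fingers move at their own pace and stop on an object; "squeeze" is the grip in N (left out, the last holds). Time passes only in rows, so rows that repeat a pose let the fingers close. It gives the time, the measured TCP pose, the force and the opening at its end, in the units of the state.
- manip.read_state(): the state, without advancing time (a new reading comes with each control period).
- manip.camera(name): name is "scene" or "top" or "wrist"; returns a dict with "color" (400x640x3 uint8, blue, green, red), "range_z" (400x640 float32, mm along the optical axis (not along the pixel's ray), 0 where there is no reading), "fx", "fy", "cx", "cy" (pixels), "pose" (4x4, takes a point from camera to world coordinates); the wrist camera has in their place "mount" (4x4, takes a point from camera to tool coordinates, whose origin is the TCP and whose axes are the tool frame's). Camera axes: x right, y down, z forward; pixel columns grow to the right and rows downward; lengths in mm; the calibration is good to about 2 mm. A picture is of the moment at which its call begins: read the wrist's pose just before it.
- manip.sign_off(): hands the job in, once; it reports no verdict.
The state is a dict: "clock": time; "joints": joint angles; "qd": joint speeds; "effort": joint torques, N m; "eef_pos": TCP position; "eef_rot": TCP orientation; "wrist_force": force on the tool from outside, world axes, zero at the start; "moment": the same for the moment, N m; "finger_gap": finger opening in mm.
Only numpy, scipy, OpenCV 4.12 (cv2) and the standard library are available. Lean on these libraries where they do the work, as an engineer would, in place of code of your own. Each camera call takes 0.05 s, during which the arm holds its last target.

## Working session

There is one attempt and no reset: what is moved stays moved. The work goes in short steps, Python scripts to look and compute and a tool call to move; the robot and the scene stay as the last step left them, time stands still between calls to the robot, and variables do not carry over. Pictures are saved under pics/ and viewed, and the job is handed in when it is done.

Besides the shell and the picture viewer there is one more tool, called after ">>>" as a command line: name --argument value ..., lists and objects as JSON in quotes. jog_arm: Moves the arm, as the interface text tells. Its arguments: {"type":"object","properties":{"series":{"type":"array","items":{"type":"number"}},"squeeze":{"type":"number"}},"required":["series"]}

```bash
mkdir -p pics; ls; cat > h.py <<'E'
import numpy as np,cv2
from cell import manip
def shot(n,f):
    c=manip.camera(n); cv2.imwrite('pics/'+f+'.png',c['color']); np.savez('pics/'+f+'.npz',**{k:np.array(v) for k,v in c.items()}); return c
def load(f): return dict(np.load('pics/'+f+'.npz'))
def P(c,u,v,z=None):
    # world point of pixel(s), using depth, or plane height z
    r=np.array([(u-c['cx'])/c['fx'],(v-c['cy'])/c['fy'],1.0]); T=c['pose']
    if z is None:
        d=c['range_z'][int(v),int(u)]; return T[:3,:3]@(r*d)+T[:3,3]
    w=T[:3,:3]@r; return T[:3,3]+w*(z-T[2,3])/w[2]
def cloud(c):
    v,u=np.mgrid[0:400,0:640]; d=c['range_z']
    X=np.stack([(u-c['cx'])/c['fx']*d,(v-c['cy'])/c['fy']*d,d],-1)
    W=X@c['pose'][:3,:3].T+c['pose'][:3,3]; W[d==0]=np.nan; return W
E
python3 - <<'E'
from h import *
print(manip.read_state())
for n in('scene','top'):
    c=shot(n,n+'0'); print(n,c['pose'].round(3).tolist(),c['fx'])
E
```

```text
pics
{'clock': 0.0, 'joints': array([-1.33264449e+00,  3.00492252e-01,  1.52154848e+00,  3.06822426e-06,
        1.32071329e+00, -6.65731186e-02]), 'qd': array([-0.00025357,  0.0007031 , -0.00075905, -0.00077308,  0.00121892,
       -0.00165823]), 'effort': array([ 2.77503794e-03, -5.31803370e+01, -3.52734661e+01,  7.09142187e-02,
        2.44354480e-02, -1.05871582e-04]), 'eef_pos': array([ 164.97427342, -524.43215524,  223.88851199]), 'eef_rot': array([-1.63992842,  1.56963496,  1.80638843]), 'wrist_force': array([-0.77848117,  0.30009428, -0.38473705]), 'moment': array([ 0.04854404, -0.02676669,  0.00291071]), 'finger_gap': 93.45725487549764}
scene [[0.492, -0.581, 0.649, -373.78], [-0.871, -0.319, 0.374, -590.654], [-0.01, -0.749, -0.662, 902.721], [0.0, 0.0, 0.0, 1.0]] 435.04508693705685
top [[-0.029, -0.998, 0.051, 396.787], [-1.0, 0.028, -0.009, -89.2], [0.007, -0.051, -0.999, 992.462], [0.0, 0.0, 0.0, 1.0]] 383.6149714989547
```

View pics/scene0.png

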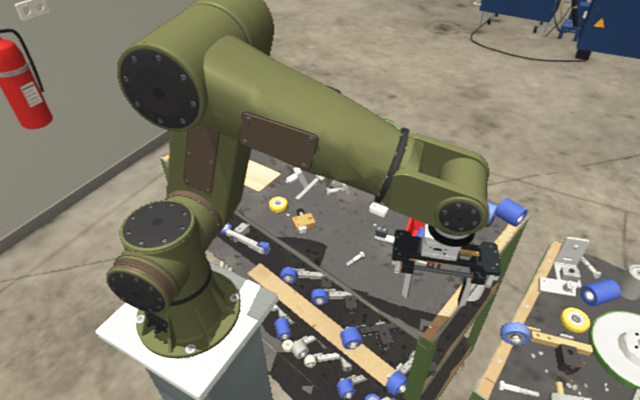

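View pics/top0.png

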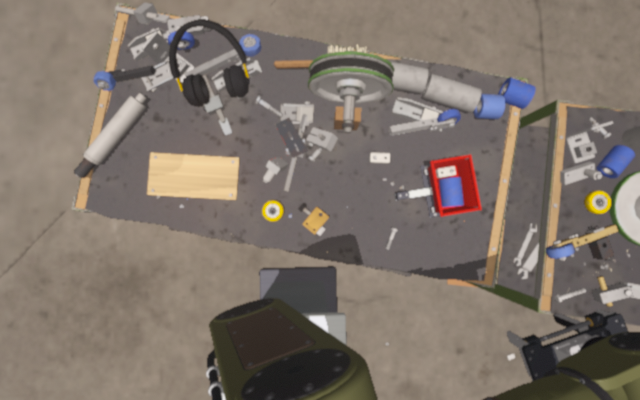

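The top view shows the bin at about px (455,185), with the strip coming out to the left and its grip block at about (402,195). The board is at (193,176), the nylon block at (380,157) and the bolt at (391,238). Next I'll measure these.

```bash
python3 - <<'E'
from h import *
c=load('top0'); im=c['color']
cr=cv2.resize(im[140:260,360:500],None,fx=5.5,fy=5,interpolation=cv2.INTER_CUBIC)
cr=cv2.resize(im[145:250,365:495],None,fx=6,fy=5.7,interpolation=cv2.INTER_CUBIC)
cv2.imwrite('pics/t0c.png',cr)
for n,u,v in [('grip',402,195),('stem',420,193),('stem2',412,194),('floor',400,215),('board',193,176),('binrim',433,190),('nyl',380,157),('bolt',391,238)]:
    print(n,P(c,u,v).round(1))
for u,v in [(149,153),(239,157),(237,199),(147,195)]: print('bd',P(c,u,v,6).round(1))
for u,v in [(430,160),(470,155),(480,209),(440,215)]: print('bin',P(c,u,v,85).round(1))
E
```

```text
grip [ 449.4 -306.3   40.2]
stem [ 454.6 -358.6   14.3]
stem2 [ 452.8 -338.6   11.7]
floor [ 399.9 -308.8   -2.4]
board [515.1 222.    9.6]
binrim [ 459.1 -381.7   48.4]
nyl [ 549.2 -258.4   20.6]
bolt [ 341.9 -280.6   10.5]
bd [578.4 335.7   6. ]
bd [561.6 103.9   6. ]
bd [453. 111.   6.]
bd [469.8 341.5   6. ]
bin [ 528.6 -366.3   85. ]
bin [ 538.  -462.6   85. ]
bin [ 408.4 -480.1   85. ]
bin [ 396.9 -384.4   85. ]
```

View pics/t0c.png

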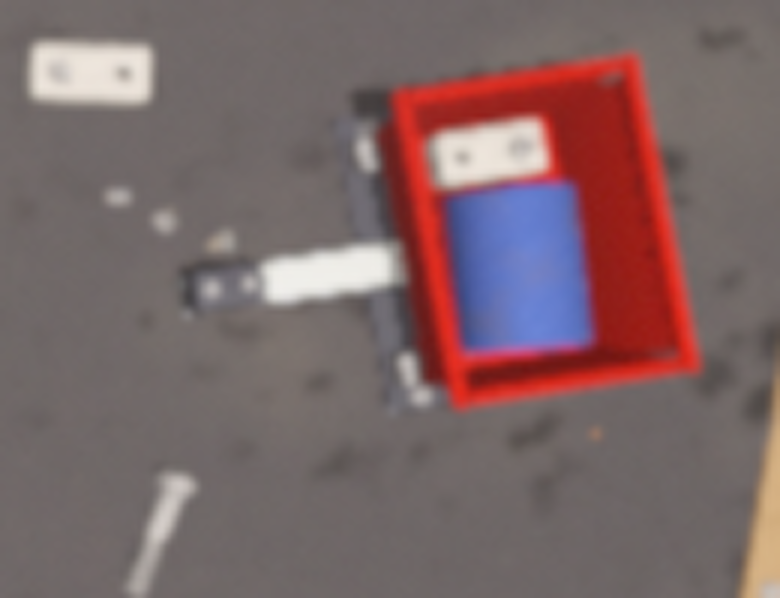

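```bash
python3 - <<'E'
from h import *
from scipy.spatial.transform import Rotation as R
s=manip.read_state(); print(R.from_euler('xyz',s['eef_rot']).as_matrix().round(3)); 
c=shot('wrist','w0'); print(c['mount'].round(3),c['fx'])
E
```

```text
[[-0.     0.3   -0.954]
 [ 0.001 -0.954 -0.3  ]
 [-1.    -0.001 -0.   ]]
[[ 0.00000e+00 -2.89000e-01  9.57000e-01 -1.59368e+02]
 [ 1.00000e+00  2.00000e-03  0.00000e+00  1.60000e-01]
 [-2.00000e-03  9.57000e-01  2.89000e-01 -8.39940e+01]
 [ 0.00000e+00  0.00000e+00  0.00000e+00  1.00000e+00]] 312.4821344165628
```

>>> jog_arm --series '[0,0,0.17,0.035,0.027,0,0.3,0,0,0.34,0.07,0.055,0,0.3,0,0,0.51,0.105,0.082,0,0.3,0,0,0.68,0.14,0.11,0,0.3,0,0,0.85,0.175,0.137,-0.02,0.3,0,0,1.02,0.21,0.164,-0.04,0.3,0,0,1.19,0.245,0.191,-0.06,0.3,0,0,1.38,0.283,0.2186,-0.08,0.3,0,0,1.38,0.283,0.2186,-0.094,0.3,0,0,1.38,0.283,0.2186,-0.094,0.3,0,0,1.38,0.283,0.2186,-0.094,0.3]' --squeeze 40

```text
clock: 1.52
eef_pos: [447.6, -306.9, 131.1]
eef_rot: [0.702, 1.57, -0.757]
wrist_force: [0.4, -0.1, -1.0]
finger_gap: 61.1
```

```bash
cat >> h.py <<'E'
from scipy.spatial.transform import Rotation as R
def tcp(s=None):
    s=s or manip.read_state(); T=np.eye(4); T[:3,:3]=R.from_euler('xyz',s['eef_rot']).as_matrix(); T[:3,3]=s['eef_pos']; return T
def wshot(f):
    T=tcp(); c=manip.camera('wrist'); c['pose']=T@c['mount']; cv2.imwrite('pics/'+f+'.png',c['color']); np.savez('pics/'+f+'.npz',**{k:np.array(v) for k,v in c.items()}); return c
E
python3 - <<'E'
from h import *
c=wshot('w1'); s=manip.read_state(); print(s['clock'],s['eef_pos'],tcp()[:3,1],s['joints'],s['finger_gap'],s['wrist_force']); shot('top','top1')
E
```

```text
1.575 [ 447.65931346 -306.93708248  131.28755075] [9.93749013e-01 1.11634692e-01 7.71660780e-04] [-6.68474514e-01  3.78352650e-01  1.64504323e+00 -8.77718385e-05
  1.11703286e+00 -7.80303653e-01] 61.286909464900205 [ 0.21801269 -0.05791696 -0.45074266]
```

View pics/w1.png

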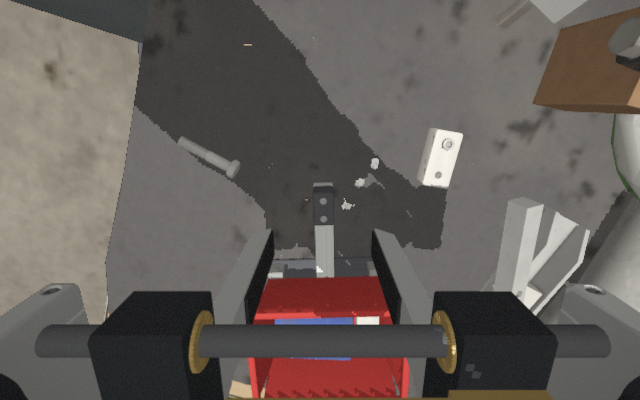

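Wrist view: the grip block top is centred at about (323,205) and the stem runs from (323,225) to (323,275), parallel to the fingers' plane. The seat's front is at row 265 and the bin's front edge at 280.

```bash
python3 - <<'E'
from h import *
c=load('w1'); W=cloud(c)
im=c['color']; cr=cv2.resize(im[170:300,240:410],None,fx=4.6,fy=4.6,interpolation=cv2.INTER_CUBIC); cv2.imwrite('pics/w1c.png',cr)
M=(W[...,2]>30)&(W[...,2]<50)&(abs(W[...,0]-450)<30)&(W[...,1]>-340)&(W[...,1]<-270)
p=W[M]; print('top',len(p),p.mean(0),p.min(0),p.max(0)); r=cv2.minAreaRect(p[:,:2].astype(np.float32)); print(r)
M=(W[...,2]>8)&(W[...,2]<22)&(abs(W[...,0]-450)<30)&(W[...,1]>-368)&(W[...,1]<-322)
q=W[M]; print('stem',len(q),q.mean(0)); r=cv2.minAreaRect(q[:,:2].astype(np.float32)); print(r)
for y in range(-365,-322,6):
    m=q[abs(q[:,1]-y)<2]; 
    if len(m): print(y,m[:,0].min(),m[:,0].max(),np.median(m[:,2]))
# bin front rim: high points
M=(W[...,2]>75)&(W[...,2]<95)&(W[...,1]<-340)&(abs(W[...,0]-460)<90)
b=W[M]; print('bin',len(b),b.mean(0),cv2.minAreaRect(b[:,:2].astype(np.float32)))
for x in range(400,540,15):
    m=b[abs(b[:,0]-x)<2]
    if len(m): print(x,m[:,1].max(),np.median(m[:,2]))
for f in('top0','top1'):
    t=load(f);W=cloud(t); M=(W[...,2]>5)&(W[...,2]<15)&(W[...,0]>420)&(W[...,0]<610)&(W[...,1]>60)&(W[...,1]<380)
    hsv=cv2.cvtColor(t['color'],cv2.COLOR_BGR2HSV); m=((hsv[...,0]>10)&(hsv[...,0]<30)&(hsv[...,1]>60)&(hsv[...,2]>120)).astype(np.uint8); m[:,:130]=0;m[:,260:]=0;m[:140]=0;m[215:]=0
    k=cv2.findContours(m,cv2.RETR_EXTERNAL,cv2.CHAIN_APPROX_NONE)[0]; k=max(k,key=cv2.contourArea)[:,0]
    w=np.array([P(t,u,v,6)[:2] for u,v in k],np.float32); print('board',cv2.minAreaRect(w))
print(W[170:182:4,160:230:20].round(1)[...,2])
E
```

```text
top 727 [ 448.11690917 -308.25113908   38.64441604] [ 438.09622393 -324.94539057   30.00935453] [ 458.41092318 -294.03845578   41.89927693]
((448.14935302734375, -309.44354248046875), (17.295230865478516, 29.644060134887695), 6.543330192565918)
stem 591 [ 454.24147246 -350.88087405   12.98631763]
((454.0240173339844, -351.6672058105469), (17.509387969970703, 34.410308837890625), 7.001523017883301)
-365 447.43731832618545 464.6780553534445 12.950562552511371
-359 446.9110024123554 463.93689074717616 12.879601985036345
-353 445.21503990875505 463.1945107100533 12.965269475226762
-347 444.54056680603236 462.3928006296784 13.016830736206117
-341 443.99531773605344 461.64744030137456 12.964038129525477
-335 443.57361363810384 460.93536481468607 12.977367648327402
bin 2427 [ 462.49551389 -410.18501843   81.67868114] ((465.93133544921875, -424.412109375), (134.0181427001953, 96.34391784667969), 8.329505920410156)
400 -401.29353014154475 83.53287621979149
415 -383.28548093971995 83.16145273571928
430 -381.0315609890579 82.72003327700159
445 -379.3281439274369 82.61082139279573
460 -376.6634295589992 82.80227406999067
475 -374.7807184501229 82.10679425030993
490 -372.7008615237138 82.19396822733925
505 -370.54509112870846 82.98464882705954
520 -462.4524305189318 76.44485774992995
535 -426.95403672891507 83.85240209129415
board ((516.1903076171875, 223.44976806640625), (234.106201171875, 114.83081817626953), 85.02570343017578)
board ((516.1903076171875, 223.44976806640625), (234.106201171875, 114.83081817626953), 85.02570343017578)
[[4.3 3.8 7.3 6.8]
 [6.3 8.3 5.1 5.8]
 [5.2 2.2 7.8 3.4]]
```

View pics/w1c.png

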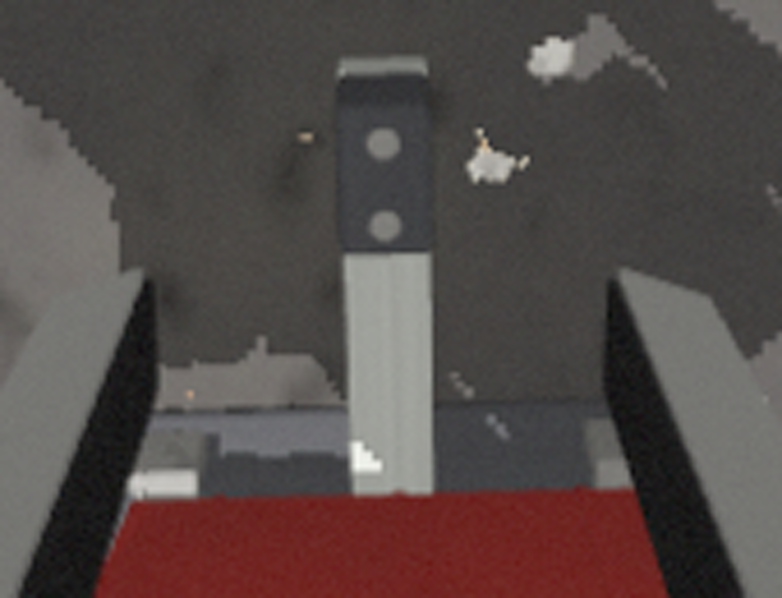

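>>> jog_arm --series '[0,0,0.014,0,-0.003,-0.03,0.3,0,0,0.014,0,-0.003,-0.065,0.3,0,0,0.014,0,-0.003,-0.09,0.3,0,0,0.014,0,-0.003,-0.103,0.3,0,0,0.014,0,-0.003,-0.103,0.3,0,0,0.014,0,-0.003,-0.103,0.3]'

```text
clock: 2.38
eef_pos: [448.5, -309.5, 28.6]
eef_rot: [0.758, 1.569, -0.685]
wrist_force: [-0.0, 0.3, 0.4]
finger_gap: 61.4
```

```bash
python3 - <<'E'
from h import *
c=wshot('w2'); s=manip.read_state(); print(s['eef_pos'],tcp()[:3,1],s['finger_gap'],s['wrist_force'])
E
```

```text
[ 448.50264938 -309.4786053    28.58186073] [0.99183747 0.12750248 0.00124788] 61.41960894912032 [-0.63362559 -0.01871156 -0.51872205]
```

View pics/w2.png

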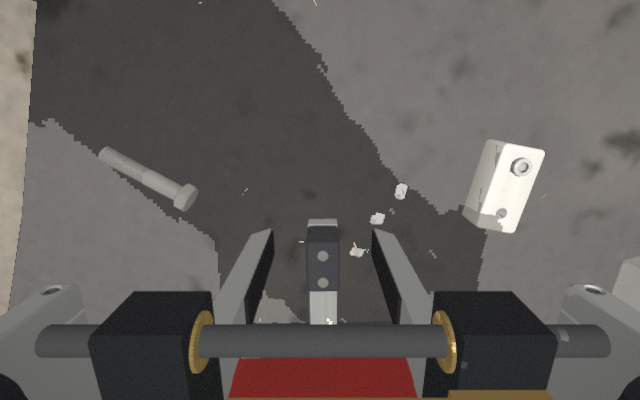

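The block at (323,257) sits midway between the fingers, and the pads straddle it. Closing the gripper.

>>> jog_arm --series '[0,0,0,0,0,-0.001,-0.3,0,0,0,0,0,-0.001,-0.7,0,0,0,0,0,-0.001,-0.9,0,0,0,0,0,-0.001,-0.9,0,0,0,0,0,-0.001,-0.9,0,0,0,0,0,-0.001,-0.9,0,0,0,0,0,-0.001,-0.9,0,0,0,0,0,-0.001,-0.9]' --squeeze 45

```text
clock: 3.42
eef_pos: [448.1, -309.0, 26.5]
eef_rot: [1.081, 1.571, -0.362]
wrist_force: [0.5, -0.8, -0.5]
finger_gap: 17.7
```

```bash
cat >> h.py <<'E'
a=0.128+0*1
def st():
    s=manip.read_state(); F=s['wrist_force']; 
    # seat axes: x=(sin a,-cos a), y=(cos a, sin a)
    X=np.array([np.sin(a),-np.cos(a)]);Y=np.array([np.cos(a),np.sin(a)])
    d=s['eef_pos'][:2]
    print('t',round(s['clock'],2),'pos',s['eef_pos'].round(2),'seat',round(d@X,2),round(d@Y,2),'F seat',round(F[:2]@X,2),round(F[:2]@Y,2),'Fz',round(F[2],2),'M',s['moment'].round(2),'gap',round(s['finger_gap'],1),'yaw',round(np.arctan2(tcp()[1,1],tcp()[0,1]),4))
E
python3 -c "
from h import *
st();wshot('w3')"
```

```text
t 3.42 pos [ 448.11 -309.04   26.46] seat 363.71 404.99 F seat 0.89 0.39 Fz -0.46 M [ 0.03 -0.27  0.06] gap 17.7 yaw 0.1281
```

>>> jog_arm --series '[0,0,0,0.0007,0.0001,0,-0.9,0,0,0,0.0014,0.0002,0,-0.9,0,0,0,0.002,0.0003,0,-0.9,0,0,0,0.002,0.0003,0,-0.9,0,0,0,0.002,0.0003,0,-0.9]'

```text
clock: 4.1
eef_pos: [450.1, -308.7, 26.4]
eef_rot: [1.686, 1.571, 0.243]
wrist_force: [-1.8, -1.0, 1.3]
finger_gap: 17.8
```

```bash
python3 -c "
from h import *
st()"
```

```text
t 4.1 pos [ 450.06 -308.74   26.43] seat 363.67 406.97 F seat 0.74 -1.88 Fz 1.29 M [-0.17  0.18 -0.15] gap 17.8 yaw 0.128
```

>>> jog_arm --series '[0,0,0,0.001,0.0001,0,-0.9,0,0,0,0.002,0.0003,0,-0.9,0,0,0,0.002,0.0003,0,-0.9,0,0,0,0.002,0.0003,0,-0.9]'

```text
clock: 4.6
eef_pos: [452.1, -308.4, 26.4]
eef_rot: [2.085, 1.571, 0.642]
wrist_force: [-2.2, 0.3, 0.7]
finger_gap: 17.4
```

```bash
python3 -c "
from h import *
st()"
```

```text
t 4.6 pos [ 452.07 -308.43   26.45] seat 363.61 409.0 F seat -0.59 -2.13 Fz 0.73 M [-0.14  0.23 -0.25] gap 17.4 yaw 0.128
```

>>> jog_arm --series '[0,0,0,0.001,0.0001,0,-0.9,0,0,0,0.002,0.0003,0,-0.9,0,0,0,0.002,0.0003,0,-0.9,0,0,0,0.002,0.0003,0,-0.9]'

```text
clock: 5.1
eef_pos: [454.1, -308.1, 26.4]
eef_rot: [1.62, 1.571, 0.177]
wrist_force: [-2.4, -0.6, 1.2]
finger_gap: 17.6
```

```bash
python3 -c "
from h import *
st()"
```

```text
t 5.1 pos [ 454.08 -308.12   26.43] seat 363.57 411.03 F seat 0.25 -2.48 Fz 1.22 M [-0.15  0.33 -0.27] gap 17.6 yaw 0.128
```

>>> jog_arm --series '[0,0,0,0.001,0.0001,0,-0.9,0,0,0,0.002,0.0003,0,-0.9,0,0,0,0.002,0.0003,0,-0.9,0,0,0,0.002,0.0003,0,-0.9]'

```text
clock: 5.6
eef_pos: [456.1, -307.8, 26.5]
eef_rot: [1.314, 1.571, -0.129]
wrist_force: [-1.6, -0.7, 1.4]
finger_gap: 17.6
```

```bash
python3 -c "
from h import *
st();wshot('w4')"
```

```text
t 5.6 pos [ 456.11 -307.82   26.45] seat 363.53 413.09 F seat 0.45 -1.63 Fz 1.44 M [-0.15  0.36 -0.27] gap 17.6 yaw 0.128
```

View pics/w4.png

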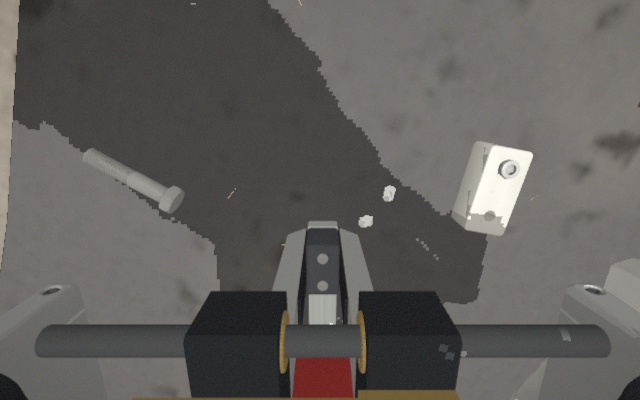

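The strip has moved 8 mm to +y with only about 2 N of steady friction. The stem would have struck a pin after 2–6 mm, so the pin is on -y. I'll carry on to 14 mm.

>>> jog_arm --series '[0,0,0,0.001,0.0001,0,-0.9,0,0,0,0.002,0.0003,0,-0.9,0,0,0,0.003,0.0004,0,-0.9,0,0,0,0.004,0.0005,0,-0.9,0,0,0,0.005,0.0006,0,-0.9,0,0,0,0.006,0.0008,0,-0.9,0,0,0,0.006,0.0008,0,-0.9]'

```text
clock: 6.52
eef_pos: [462.2, -307.0, 26.4]
eef_rot: [1.173, 1.571, -0.27]
wrist_force: [-2.0, -0.6, 1.3]
finger_gap: 17.5
```

```bash
python3 -c "
from h import *
st();shot('top','top2')
t=load('top2');cv2.imwrite('pics/t2c.png',cv2.resize(t['color'][145:250,365:495],None,fx=6,fy=5.7,interpolation=cv2.INTER_CUBIC))"
```

```text
t 6.53 pos [ 462.15 -307.04   26.45] seat 363.52 419.18 F seat 0.29 -2.1 Fz 1.27 M [-0.15  0.39 -0.3 ] gap 17.5 yaw 0.1281
```

View pics/t2c.png

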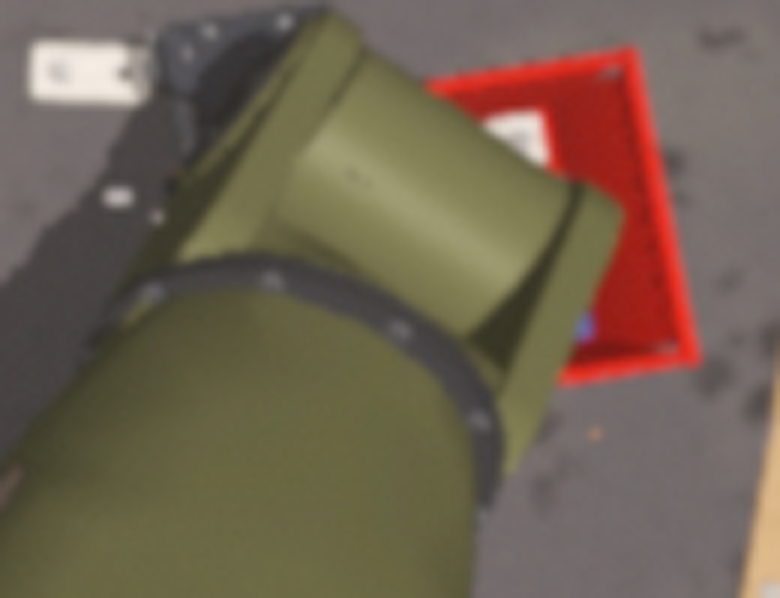

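The bin has only crept about 1–2 mm sideways, within its play. Now I'll pull along the seat's -x and watch the force.

>>> jog_arm --series '[0,0,0,-0.0003,0.002,0,-0.9,0,0,0,-0.0005,0.004,0,-0.9,0,0,0,-0.0008,0.006,0,-0.9,0,0,0,-0.001,0.008,0,-0.9,0,0,0,-0.0013,0.01,0,-0.9,0,0,0,-0.0013,0.01,0,-0.9]'

```text
clock: 7.32
eef_pos: [460.7, -296.7, 26.5]
eef_rot: [-2.949, 1.57, 1.892]
wrist_force: [-0.0, 0.5, 0.6]
finger_gap: 17.7
```

```bash
python3 -c "
from h import *
st()"
```

```text
t 7.33 pos [ 460.74 -296.73   26.45] seat 353.11 419.09 F seat -0.5 0.02 Fz 0.63 M [ 0.16 -0.12  0.  ] gap 17.7 yaw 0.1281
```

>>> jog_arm --series '[0,0,0,-0.0002,0.0015,0,-0.9,0,0,0,-0.0004,0.003,0,-0.9,0,0,0,-0.0006,0.0045,0,-0.9,0,0,0,-0.0008,0.006,0,-0.9,0,0,0,-0.0008,0.006,0,-0.9]'

```text
clock: 7.95
eef_pos: [459.9, -290.8, 26.4]
eef_rot: [-2.785, 1.57, 2.056]
wrist_force: [-0.4, 0.9, -0.6]
finger_gap: 17.8
```

```bash
python3 -c "
from h import *
st()"
```

```text
t 7.95 pos [ 459.92 -290.82   26.45] seat 347.15 419.03 F seat -0.94 -0.32 Fz -0.6 M [ 0.05 -0.14  0.01] gap 17.8 yaw 0.1281
```

```bash
python3 -c "
from h import *
wshot('w5')
import cv2
c=load('w5');W=cloud(c)
M=(W[...,2]>75)&(W[...,2]<95)&(W[...,1]<-340)&(abs(W[...,0]-460)<90)
b=W[M];print(len(b))
for x in range(400,540,10):
    m=b[abs(b[:,0]-x)<2]
    if len(m): print(x,m[:,1].max(),np.median(m[:,2]))"
```

```text
0
```

View pics/w5.png

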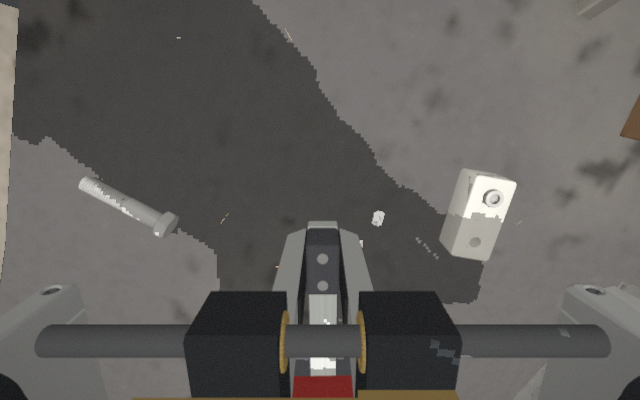

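The strip is drawing out: more of the stem shows and the bin's edge is at row 375. Carrying on.

>>> jog_arm --series '[0,0,0,-0.0003,0.002,0,-0.9,0,0,0,-0.0005,0.004,0,-0.9,0,0,0,-0.0008,0.006,0,-0.9,0,0,0,-0.001,0.008,0,-0.9,0,0,0,-0.001,0.008,0,-0.9]'

```text
clock: 8.62
eef_pos: [458.9, -282.7, 26.5]
eef_rot: [-2.821, 1.57, 2.019]
wrist_force: [-0.2, 0.8, 0.3]
finger_gap: 17.9
```

```bash
python3 -c "
from h import *
st()"
```

```text
t 8.62 pos [ 458.91 -282.73   26.46] seat 339.0 419.06 F seat -0.86 -0.09 Fz 0.34 M [ 0.11 -0.14 -0.02] gap 17.9 yaw 0.1281
```

>>> jog_arm --series '[0,0,0,-0.0003,0.002,0,-0.9,0,0,0,-0.0005,0.004,0,-0.9,0,0,0,-0.0008,0.006,0,-0.9,0,0,0,-0.001,0.008,0,-0.9,0,0,0,-0.0013,0.01,0,-0.9,0,0,0,-0.0015,0.012,0,-0.9,0,0,0,-0.0015,0.012,0,-0.9]'

```text
clock: 9.5
eef_pos: [457.4, -270.7, 26.4]
eef_rot: [-2.73, 1.57, 2.111]
wrist_force: [-0.3, 1.6, 1.1]
finger_gap: 17.7
```

```bash
python3 -c "
from h import *
st()"
```

```text
t 9.5 pos [ 457.38 -270.71   26.42] seat 326.88 419.08 F seat -1.6 -0.13 Fz 1.07 M [ 0.17 -0.06  0.03] gap 17.7 yaw 0.1281
```

37 mm out with no strike, so the head is past the pin. I'll go on slowly until it clears the bin.

>>> jog_arm --series '[0,0,0,-0.0003,0.002,0,-0.9,0,0,0,-0.0005,0.004,0,-0.9,0,0,0,-0.0008,0.006,0,-0.9,0,0,0,-0.001,0.008,0,-0.9,0,0,0,-0.0013,0.01,0,-0.9,0,0,0,-0.0015,0.012,0,-0.9,0,0,0,-0.0018,0.014,0,-0.9,0,0,0,-0.002,0.016,0,-0.9,0,0,0,-0.002,0.016,0,-0.9]'

```text
clock: 10.62
eef_pos: [455.4, -254.7, 26.4]
eef_rot: [-2.8, 1.57, 2.041]
wrist_force: [-0.8, 1.9, 0.9]
finger_gap: 17.9
```

```bash
python3 -c "
from h import *
st()"
```

```text
t 10.62 pos [ 455.4  -254.71   26.45] seat 310.76 419.16 F seat -2.0 -0.54 Fz 0.87 M [ 0.11 -0.06  0.  ] gap 17.9 yaw 0.1282
```

>>> jog_arm --series '[0,0,0,-0.0003,0.002,0,-0.9,0,0,0,-0.0005,0.004,0,-0.9,0,0,0,-0.0008,0.006,0,-0.9,0,0,0,-0.001,0.008,0,-0.9,0,0,0,-0.0013,0.01,0,-0.9,0,0,0,-0.0015,0.012,0,-0.9,0,0,0,-0.0018,0.014,0,-0.9,0,0,0,-0.002,0.016,0,-0.9,0,0,0,-0.0023,0.018,0,-0.9,0,0,0,-0.0025,0.02,0,-0.9,0,0,0,-0.0028,0.022,0,-0.9,0,0,0,-0.0033,0.026,0,-0.9,0,0,0,-0.0038,0.03,0,-0.9,0,0,0,-0.0044,0.034,0,-0.9,0,0,0,-0.0044,0.034,0,-0.9]'

```text
clock: 12.5
eef_pos: [451.0, -220.8, 26.5]
eef_rot: [-2.4, 1.571, 2.441]
wrist_force: [-0.7, -0.7, -0.1]
finger_gap: 17.7
```

```bash
python3 -c "
from h import *
st();wshot('w6')"
```

```text
t 12.5 pos [ 451.02 -220.75   26.46] seat 276.52 419.15 F seat 0.57 -0.77 Fz -0.13 M [ 0.02 -0.09  0.03] gap 17.7 yaw 0.1283
```

View pics/w6.png

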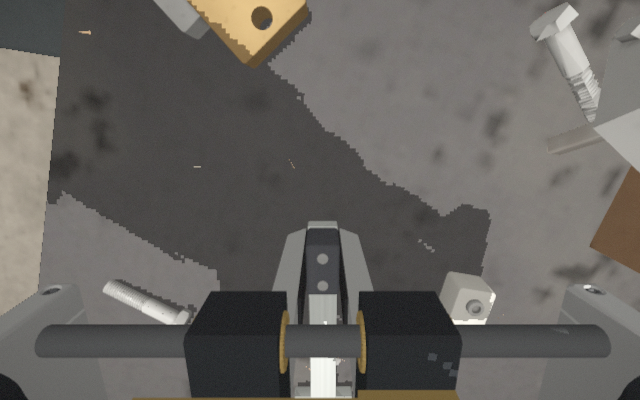

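The head, at (323,390), is clear of the bin after an 87 mm pull. I'll check the transfer corridor for tall things, then lift.

```bash
python3 -c "
from h import *
t=load('top0');W=cloud(t)
for y in range(-260,380,40):
    m=W[(W[...,0]>370)&(W[...,0]<640)&(W[...,1]>y)&(W[...,1]<y+40)&(W[...,2]<400)]
    print(y,len(m),np.percentile(m[:,2],99.5).round(0) if len(m) else 0,m[:,2].max().round(0))"
```

```text
-260 1597 23.0 26.0
-220 1628 115.0 118.0
-180 1794 120.0 121.0
-140 1598 64.0 66.0
-100 1680 97.0 99.0
-60 1711 98.0 100.0
-20 1635 97.0 99.0
20 1532 78.0 81.0
60 1588 4.0 6.0
100 1638 20.0 22.0
140 1595 12.0 22.0
180 1604 10.0 11.0
220 1573 10.0 11.0
260 1503 10.0 11.0
300 1442 10.0 11.0
340 1412 5.0 7.0
```

>>> jog_arm --series '[0,0,0,-0.001,0.008,0.006,-0.9,0,0,0,-0.001,0.012,0.02,-0.9,0,0,0,-0.001,0.015,0.045,-0.9,0,0,0,-0.001,0.02,0.07,-0.9,0,0,0,-0.001,0.02,0.095,-0.9,0,0,0,-0.001,0.02,0.11,-0.9,0,0,0,-0.001,0.02,0.11,-0.9]'

```text
clock: 13.42
eef_pos: [450.4, -201.1, 137.4]
eef_rot: [0.964, 1.569, -0.479]
wrist_force: [0.8, -0.7, -1.3]
finger_gap: 17.7
```

```bash
python3 -c "
from h import *
st();wshot('w7');shot('top','top3')
t=load('top3');cv2.imwrite('pics/t3c.png',cv2.resize(t['color'][145:250,365:495],None,fx=6,fy=5.7,interpolation=cv2.INTER_CUBIC))"
```

```text
t 13.43 pos [ 450.4  -201.14  137.45] seat 256.99 421.04 F seat 0.84 0.67 Fz -1.34 M [ 0.06 -0.08  0.01] gap 17.7 yaw 0.128
```

View pics/w7.png

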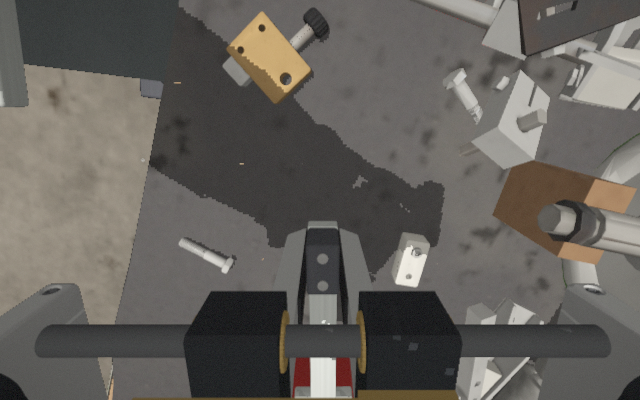

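View pics/t3c.png

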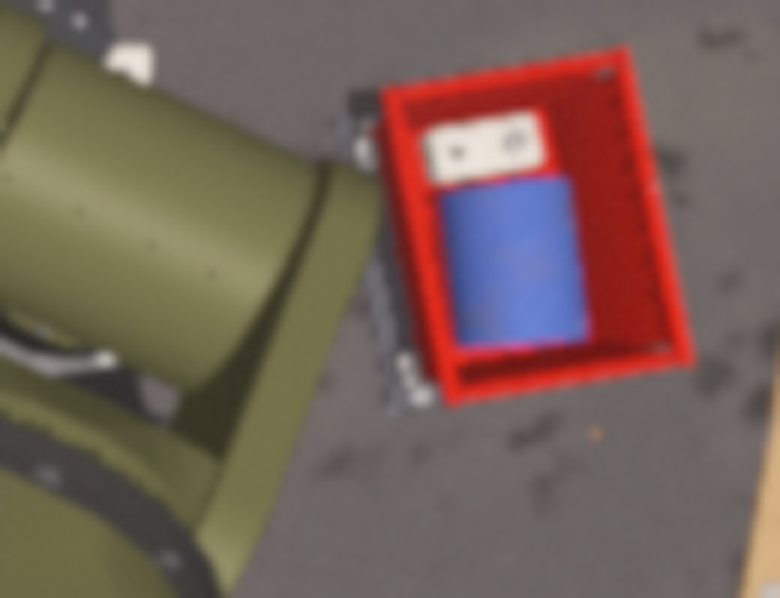

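The bin is seated and sits square in the seat, having moved only about 2 mm within its play. Now over to the board.

>>> jog_arm --series '[0,0,0,0,0.01,0.03,-0.9,0,0,0,0.002,0.03,0.05,-0.9,0,0,-0.02,0.007,0.07,0.06,-0.9,0,0,-0.04,0.014,0.11,0.06,-0.9,0,0,-0.06,0.021,0.15,0.06,-0.9,0,0,-0.08,0.028,0.19,0.06,-0.9,0,0,-0.1,0.035,0.23,0.06,-0.9,0,0,-0.12,0.042,0.27,0.06,-0.9,0,0,-0.14,0.049,0.31,0.06,-0.9,0,0,-0.16,0.056,0.35,0.06,-0.9,0,0,-0.18,0.062,0.39,0.06,-0.9,0,0,-0.2,0.067,0.43,0.04,-0.9,0,0,-0.208,0.07,0.465,0.02,-0.9,0,0,-0.208,0.071,0.486,0,-0.9,0,0,-0.208,0.071,0.486,-0.01,-0.9,0,0,-0.208,0.071,0.486,-0.01,-0.9]'

```text
clock: 15.52
eef_pos: [520.7, 284.2, 125.4]
eef_rot: [-1.002, 1.569, -2.654]
wrist_force: [0.2, 0.8, -1.6]
finger_gap: 17.6
```

```bash
python3 - <<'E'
from h import *
st();c=wshot('w8');shot('top','top4')
t=load('top4');cv2.imwrite('pics/t4c.png',cv2.resize(t['color'][100:250,100:300],None,fx=4,fy=4,interpolation=cv2.INTER_CUBIC))
E
```

```text
t 15.53 pos [520.71 284.15 125.36] seat -215.36 552.72 F seat -0.81 0.33 Fz -1.62 M [-0.   -0.08  0.01] gap 17.6 yaw -0.0803
```

View pics/w8.png

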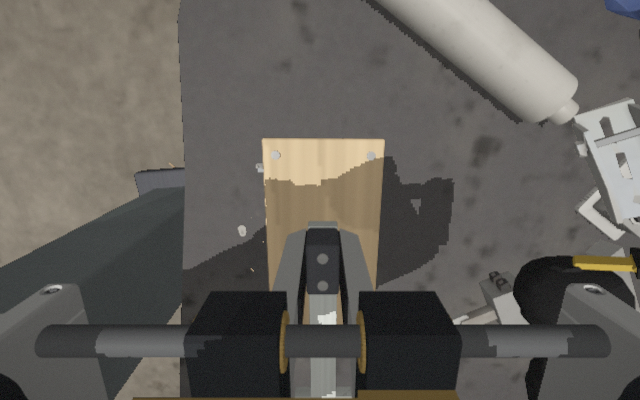

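View pics/t4c.png

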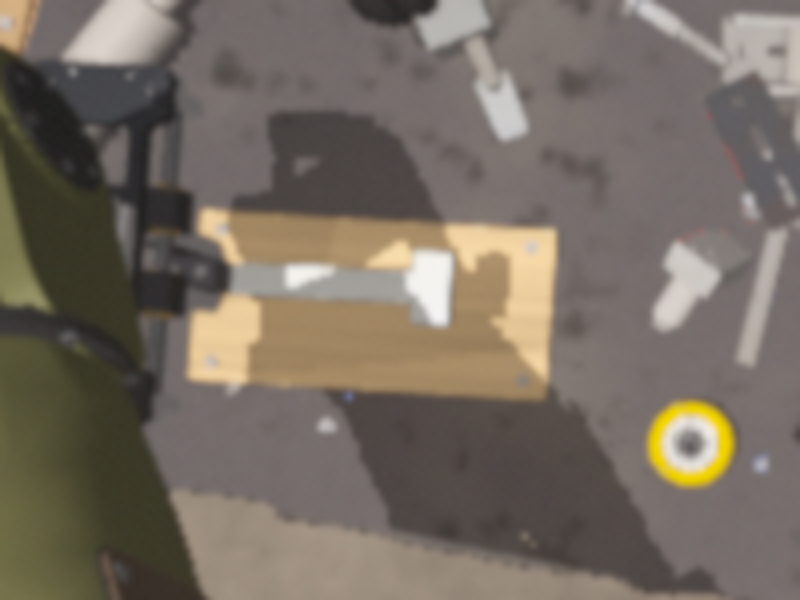

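The strip hangs level above the board. The wrist view gives the board's far corners at (263,139) and (384,139); I'll use them to check the placing.

```bash
python3 - <<'E'
from h import *
c=load('w8')
for u,v in [(263,139),(384.5,139),(269,280),(378,280)]: print(P(c,u,v,6).round(1))
t=load('top4')
for u,v in [(205,209),(556,229),(546,399),(188,380)]: print('top',P(t,100+u/4-.5+.125,100+v/4-.5+.125,6).round(1))
E
```

```text
[472.1 340.7   6. ]
[579.  332.3   6. ]
[459.2 199.6   6. ]
[569.5 191.    6. ]
top [581.2 330.8   6. ]
top [561.9 104.8   6. ]
top [452.1 113.3   6. ]
top [470.8 342.4   6. ]
```

>>> jog_arm --series '[0,0,0,0,0,-0.03,-0.9,0,0,0,0,0,-0.06,-0.9,0,0,0,0,0,-0.08,-0.9,0,0,0,0,0,-0.09,-0.9,0,0,0,0,0,-0.094,-0.9,0,0,0,0,0,-0.094,-0.9,0,0,0,0,0,-0.094,-0.9]'

```text
clock: 16.5
eef_pos: [521.4, 285.1, 33.2]
eef_rot: [2.079, 1.57, 0.429]
wrist_force: [-0.2, 0.6, -1.0]
finger_gap: 17.7
```

```bash
python3 -c "
from h import *
st()"
```

```text
t 16.5 pos [521.39 285.13  33.19] seat -216.25 553.52 F seat -0.6 -0.13 Fz -1.03 M [ 0.   -0.04  0.02] gap 17.7 yaw -0.0799
```

>>> jog_arm --series '[0,0,0,0,-0.001,-0.001,-0.9,0,0,0,0,-0.001,-0.002,-0.9,0,0,0,0,-0.001,-0.003,-0.9,0,0,0,0,-0.001,-0.004,-0.9,0,0,0,0,-0.001,-0.0042,-0.9,0,0,0,0,-0.001,-0.0042,-0.9]'

```text
clock: 17.25
eef_pos: [521.1, 284.0, 28.5]
eef_rot: [2.242, 1.571, 0.591]
wrist_force: [-2.6, -0.7, 3.7]
finger_gap: 17.4
```

```bash
python3 -c "
from h import *
st()"
```

```text
t 17.25 pos [521.07 284.    28.47] seat -215.16 553.06 F seat 0.39 -2.68 Fz 3.65 M [-0.18  0.3  -0.01] gap 17.4 yaw -0.08
```

The strip is in contact (Fz about +4 N) at the expected height. Releasing.

>>> jog_arm --series '[0,0,0,0,0,0,-0.5,0,0,0,0,0,0,-0.3,0,0,0,0,0,0,-0.1,0,0,0,0,0,0,0.1,0,0,0,0,0,0,0.1,0,0,0,0,0,0,0.1,0,0,0,0,0,0.01,0.1,0,0,0,0,0,0.04,0.1,0,0,0,0,0,0.08,0.1,0,0,0,0,0,0.12,0.1,0,0,0,0,0.03,0.15,0.1,0,0,0,0,0.06,0.17,0.1,0,0,0,-0.05,0.06,0.17,0.1,0,0,0,-0.1,0.02,0.17,0.1,0,0,0,-0.15,-0.02,0.17,0.1,0,0,0,-0.15,-0.06,0.17,0.1,0,0,0,-0.15,-0.1,0.17,0.1,0,0,0,-0.15,-0.1,0.17,0.1]'

```text
clock: 19.5
eef_pos: [371.1, 182.5, 199.2]
eef_rot: [1.922, 1.569, 0.269]
wrist_force: [1.1, -0.3, 0.2]
finger_gap: 51.2
```

```bash
python3 - <<'E'
from h import *
st();shot('top','top5');wshot('w9')
t=load('top5');cv2.imwrite('pics/t5.png',np.hstack([cv2.resize(t['color'][125:225,125:265],None,fx=2.8,fy=4,interpolation=cv2.INTER_CUBIC),cv2.resize(t['color'][145:250,365:495],(400,400),interpolation=cv2.INTER_CUBIC)]))
cv2.imwrite('pics/t5f.png',t['color'])
E
```

```text
t 19.5 pos [371.08 182.47 199.2 ] seat -133.61 391.34 F seat 0.43 1.05 Fz 0.23 M [-0.09 -0.09 -0.01] gap 51.2 yaw -0.0825
```

View pics/t5.png

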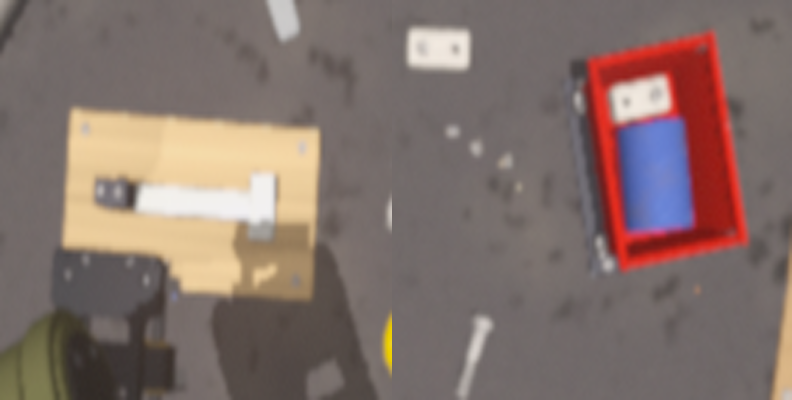

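View pics/t5f.png

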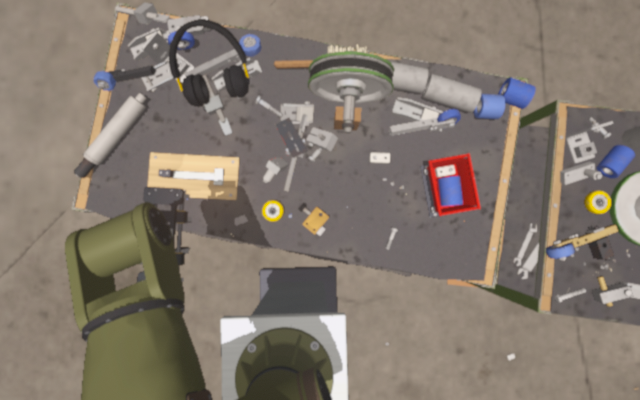

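The strip lies flat along the board at about (193,175), and the bin, nylon block and bolt look undisturbed. A numeric check of the strip and bin:

```bash
python3 - <<'E'
from h import *
t=load('top5')
f=lambda x,y:(125+x/2.8-.3,125+y/4-.4)
for n,x,y,z in [('head far edge mid',276,207,16),('block end mid',96,191,42),('stem @block',136,199,16),('headL',263,173,16),('headR',262,239,16)]:
    print(n,P(t,*f(x,y),z).round(1))
for g in('top0','top5'):
    t=load(g);W=cloud(t);h=cv2.cvtColor(t['color'],cv2.COLOR_BGR2HSV)
    m=((h[...,0]<8)|(h[...,0]>172))&(h[...,1]>150)&(W[...,2]>65)&(W[...,2]<100)&(W[...,1]<-340)
    b=W[m]; r=cv2.minAreaRect(b[:,:2].astype(np.float32)); A=np.c_[b[:,:2]-[465,-425],np.ones(len(b))]
    hi=b[:,2]>78; k=np.linalg.lstsq(A[hi],b[hi,2],rcond=None)[0]; print(g,r,'z0',k[2].round(2),'slopes',k[:2].round(4))
E
```

```text
head far edge mid [511.3 142.9  16. ]
block end mid [522.7 295.8  42. ]
stem @block [520. 270.  16.]
headL [533.4 154.4  16. ]
headR [491.2 155.9  16. ]
top0 ((466.9074401855469, -425.6273498535156), (133.2753448486328, 100.46783447265625), 7.9972333908081055) z0 83.68 slopes [-0.001   0.0038]
top5 ((469.0559997558594, -422.0223693847656), (133.03379821777344, 98.94397735595703), 8.67063045501709) z0 83.02 slopes [ 0.0051 -0.0271]
```

View pics/w9.png

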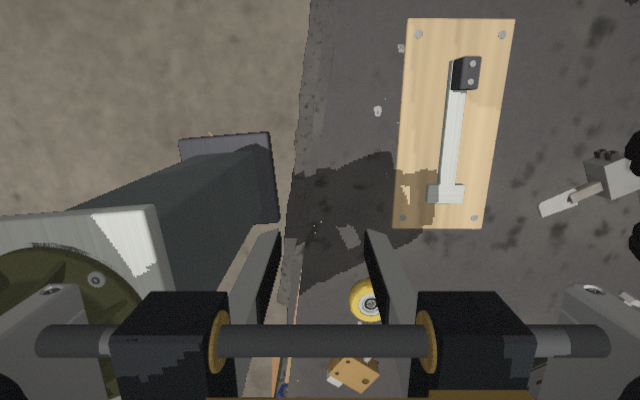

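```bash
python3 -c "
from h import *
print(manip.sign_off()); st()"
```

```text
the job is handed in; nothing more can be done
None
the job is handed in; nothing more can be done
```

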